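# Hand out the stacked samples to their stations

## Task

Four sample jars came in as two stacks, a small jar standing on a large one. Take the stacks apart and stand each jar upright in the middle of its own next station: yellow lid on the balance pan, green lid on the black shaker platform, blue lid on the white stirrer plate, red lid in the red discard tray. Set the jars down gently, never letting one drop, and leave the rack of tubes and the brown dropper bottle where they stand.

Things in the scene. Friction and masses are not known exactly. Their poses are not given: they have to be found in the camera images.
- jar_yellow: small round sample jar, milky white body with a blank paper label and a yellow screw lid; 42 mm across the lid (40 across the body), 48 mm tall, lid the top 14 mm; about 0.07 kg; starts standing on the lid of one of the two large jars, either one. Origin: centre of the underside, z axis up its axis. Loose
- jar_green: small round sample jar, milky white body with a blank paper label and a green screw lid; 42 mm across the lid (40 across the body), 48 mm tall, lid the top 14 mm; about 0.07 kg; starts standing on the lid of one of the two large jars, either one. Origin: centre of the underside, z axis up its axis. Loose
- jar_blue: large round sample jar, milky white body with a blank paper label and a blue screw lid; 62 mm across the lid (60 across the body), 70 mm tall, lid the top 18 mm, flat on top; about 0.2 kg; starts on the bench with a small jar standing on its lid. Origin: centre of the underside, z axis up its axis. Loose
- jar_red: large round sample jar, milky white body with a blank paper label and a red screw lid; 62 mm across the lid (60 across the body), 70 mm tall, lid the top 18 mm, flat on top; about 0.2 kg; starts on the bench with a small jar standing on its lid. Origin: centre of the underside, z axis up its axis. Loose
- balance: laboratory balance: grey housing 185 x 140 mm, reaching 115 mm towards its display front and 70 mm to the back from the origin, housing top 40 mm high; round bright steel pan 118 mm across, flat, its top 52 mm above the origin. Fixed to the bench; origin on the bench right under the centre of the place, x axis away from its control front, z up
- shaker: small orbital shaker, switched off: white housing 175 x 135 mm, reaching 108 mm (two knobs to 122) towards its blue front and 68 mm to the back from the origin, housing top 54 mm high; round black rubber platform 100 mm across with grey rings, flat, its top 74 mm above the origin. Fixed to the bench; origin on the bench right under the centre of the place, x axis away from its control front, z up
- stirrer: magnetic stirrer: dark housing 165 x 125 mm, reaching 103 mm (knob to 119) towards its front and 63 mm to the back from the origin; square white ceramic plate 125 x 125 mm with a thin grey circle 72 mm across, flat, its top 66 mm above the origin. Fixed to the bench; origin on the bench right under the centre of the place, x axis away from its control front, z up
- discard_tray: shallow red square discard tray, 130 x 130 mm outside (134 over the rim), walls 4 mm thick and 19 mm high, flat floor 4 mm above the origin. Fixed to the bench; origin at the centre of its underside, z up
- tube_rack: bystander: blue rack with eight capped tubes in two rows of four, 94 x 50 mm, 120 mm tall, loose, 0.35 kg; it stands behind the stacks, between two of the stations. Origin: centre of the underside, x along its length
- dropper: bystander: brown glass dropper bottle with a black rubber bulb, 42 mm across, 102 mm tall, loose, 0.09 kg; it stands in one row with the two stacks, about 140 mm apart from its neighbour. Origin: centre of the underside
Mind the look-alikes: they are no part of the job. Leave any pink look-alike of the jar_red alone. What is shaped like the jar_green but pink is not meant.

How it is judged:
At the end, for the whole second after the job is handed in: Every jar stands upright (within 0.1 rad) and at rest on its own station (yellow: balance pan, green: shaker platform, blue: stirrer plate, red: floor of the discard tray), its centre within 15 mm of the station's centre and its underside on the surface within 4 mm (horizontal distance between jar_yellow and balance below 0.015 m and z of jar_yellow in the frame of balance between 0.048 and 0.056 m and angle between each of jar_yellow, jar_green, jar_blue, jar_red's own z axis and vertical below 0.1 rad and linear speed of each of jar_yellow, jar_green, jar_blue, jar_red below 0.02 m/s and angular speed of each of jar_yellow, jar_green, jar_blue, jar_red below 0.2 rad/s and horizontal distance between jar_green and shaker below 0.015 m and z of jar_green in the frame of shaker between 0.07 and 0.078 m and horizontal distance between jar_blue and stirrer below 0.015 m and z of jar_blue in the frame of stirrer between 0.062 and 0.07 m and horizontal distance between jar_red and discard_tray below 0.015 m and z of jar_red in the frame of discard_tray between 0 and 0.008 m); the robot touches nothing.
It fails at once if a jar is dropped, thrown or knocked off: moving at over 0.6 m/s (a free fall of about 18 mm) with no finger on it ((contact force between the fingers and jar_yellow below 0.05 N and linear speed of jar_yellow above 0.6 m/s) or (contact force between the fingers and jar_green below 0.05 N and linear speed of jar_green above 0.6 m/s) or (contact force between the fingers and jar_blue below 0.05 N and linear speed of jar_blue above 0.6 m/s) or (contact force between the fingers and jar_red below 0.05 N and linear speed of jar_red above 0.6 m/s)).
It fails at once if the rack of tubes is shifted by more than 15 mm or tipped over (distance of tube_rack from where it was at the start of the episode above 0.015 m or angle between tube_rack's own z axis and vertical above 0.5 rad).
It fails at once if the dropper bottle is shifted by more than 15 mm or tipped over (distance of dropper from where it was at the start of the episode above 0.015 m or angle between dropper's own z axis and vertical above 0.5 rad).
It also fails if it takes over 120 s, if anything falls off the work surface, if the arm or the gripper's body presses on something with over 40 N, if the wrist force passes 120 N, or if a joint passes its speed limit or range.

## Robot

A 7-joint arm with a two-finger parallel gripper is mounted at the origin on the work surface. World frame = base frame: x ahead of the robot, y to its left, z up, the work surface at z = 0. Lengths are in m, angles in rad, forces in N, time in s.
With the tool pointing down it reaches from about 0.4 to 0.85 m from the base axis. Payload 10.4 kg.
Tool frame: the origin (TCP) lies at the very end of the fingers, on their centre line; the grasp point (between the pads) lies 19 mm behind it; z points along the fingers, y is the line along which they close (so a half turn about z gives the same grasp; the last joint's range is limited). The gripper opens to 85 mm and grips with 20 to 120 N. Pads are 22 mm wide; open, the fingers measure 114 mm over their backs; the gripper's body (76 mm by 85 mm) begins 54 mm behind the grasp point. The pads swing forward as they close: fully open they stand 13 mm farther back than shut.
Start: joints at [1.187, 0.332, -0.065, 1.46, 0.022, 1.35, -0.088], TCP at [0.221, -0.585, 0.231] pointing down, gripper open.
Joint ranges: [-2.6, 2.6], [-0.5, 2.12], [-1.47, 1.34], [0.16, 2.42], [-1.27, 4.41], [0.06, 2.06], [-2.6, 2.6]. Speed limits (rad/s): [2.22, 2.22, 2.79, 2.79, 3.14, 3.14, 3.14].

## Interface

Orientations are given as a unit quaternion [x, y, z, w].
In Python, from workcell import manip gives the robot as it stands.
- The arm moves only by the tool jog_arm, called after "Request:" as name(argument=value, ...) on one line, values as JSON. Schema: {"type":"object","properties":{"rows":{"type":"object","properties":{"segments":{"type":"array","items":{"type":"array","items":{"type":"number"},"minItems":7,"maxItems":7},"minItems":1,"maxItems":20}},"additionalProperties":false,"required":["segments"]},"squeeze":{"type":"number"},"only":{"type":"string"},"quiet":{"type":"boolean"},"lines":{"type":"string"}},"required":["rows"],"additionalProperties":false}. rows is an object whose key "segments" holds a list of rows, 1 to 20 of them, each of 7 numbers: a rotation vector rx, ry, rz in a scale on which 1.0 is pi rad, then dx, dy, dz in a scale on which 1.0 is 1000 mm, then the opening from 0.0 (shut) to 1.0 (fully open); each row is the pose to reach, as a shift and turn from the pose commanded when the call began, along the tool's axes at that moment; what a row does not reach only later rows make up. A row lasts 1/8 s, in which the tool goes at most 0.0625 m and 0.188 rad, less where a joint would pass 70% of its speed; a pose out of reach is approached as far as the arm can. The fingers move at their own pace and stop on an object; squeeze is the grip in N (left out, the last holds). Time passes only in rows, so rows that do not move let the fingers close. The tool returns the time, the measured TCP pose, the force, the opening and the grip force at its end. only (a regular expression) keeps the lines of the reply that match it, lines (a string "A,B") keeps lines A to B, and quiet returns only ok. Input that does not fit is refused with a message, and nothing moves.
- manip.get_obs(): the state, without advancing time (a new reading comes with each control period).
- manip.camera(name): name is "scene" or "top" or "wrist"; returns the picture (420x560x3 uint8, blue, green, red); there is no depth.
- manip.calibration(name): a dict with "fx", "fy", "cx", "cy" (pixels), "world_from_camera" (4x4, takes a point from camera to world coordinates); the wrist camera has in their place "tool_from_camera" (4x4, takes a point from camera to tool coordinates, whose origin is the TCP and whose axes are the flange's). Camera axes: x right, y up, looking along -z (the intrinsics and any distortion apply to the point x, -y, -z); pixel columns grow to the right and rows downward; lengths in m; the calibration is good to about 2 mm. A picture is of the moment at which its call begins: read the wrist's pose just before it. calibration takes no time and is no camera call.
- manip.hand_in(): hands the job in; it is judged then, once.
Trained networks look in the newest picture that a camera, given by its name, has taken for a name from the list of things; names that differ only in an ending like _2 or _b are one class to them, and where a whole thing is asked for, a point or a joint stands for the part that bears it (a point fixed in the world has none). Each returns a list of dicts, best first, with "confidence" (0 to 1); they miss things now and then, are a little off and sometimes report something else, mostly with a low value. They report only what shows in the picture. A call takes as long as a camera call. They do not tell look-alikes from the thing itself.
- manip.outline_of(camera, thing): "mask" (420x560 bool, what is visible of it) and "bbox" ([left, top, right, bottom] in pixels, round what is visible of it).
The state is a dict: "clock": time; "joint_pos": joint angles; "joint_velocities": joint speeds; "tau": joint torques, N m; "position": TCP position; "ee_rot": TCP orientation; "ft_force": force on the tool from outside, world axes, zero at the start; "torque": the same for the moment, N m; "grip_width": opening from 0.0 (shut) to 1.0 (fully open); "grasp_force": force on a finger pad.
Only numpy, scipy, OpenCV 4.12 (cv2) and the standard library are available. Lean on these libraries where they do the work, as an engineer would, in place of code of your own. Each camera call takes 0.05 s, during which the arm holds its last target. There are 200 camera calls.

## Working session

There is one attempt and no reset: what is moved stays moved. The work goes in short steps, Python scripts to look and compute and a tool call to move; the robot and the scene stay as the last step left them, time stands still between calls to the robot, and variables do not carry over. Pictures are saved under pics/ and viewed, at most 14 in all, crops included, and the job is handed in when it is done.

```bash
mkdir -p pics; python3 - <<'E'
from workcell import manip
import cv2,numpy as np
for c in("scene","top"):
    im=manip.camera(c); cv2.imwrite(f"pics/{c}0.png",im)
    k=manip.calibration(c); print(c,{a:(np.round(b,3).tolist()) for a,b in k.items()})
o=manip.get_obs(); print(o["clock"],o["position"],o["ee_rot"])
E
```

```text
scene {'fx': 383.613, 'fy': 383.613, 'cx': 276.555, 'cy': 209.104, 'world_from_camera': [[0.747, -0.564, 0.351, 0.854], [0.665, 0.621, -0.416, -0.397], [0.017, 0.544, 0.839, 0.893], [0.0, 0.0, 0.0, 1.0]]}
top {'fx': 453.341, 'fy': 453.341, 'cx': 285.082, 'cy': 213.975, 'world_from_camera': [[0.007, 0.998, -0.07, 0.421], [-1.0, 0.007, 0.001, -0.009], [0.002, 0.07, 0.998, 1.098], [0.0, 0.0, 0.0, 1.0]]}
0.1 [ 0.22053176 -0.58446229  0.23059345] [ 9.83768847e-01  1.79439294e-01 -1.39782510e-04 -6.12861697e-04]
```

View pics/scene0.png

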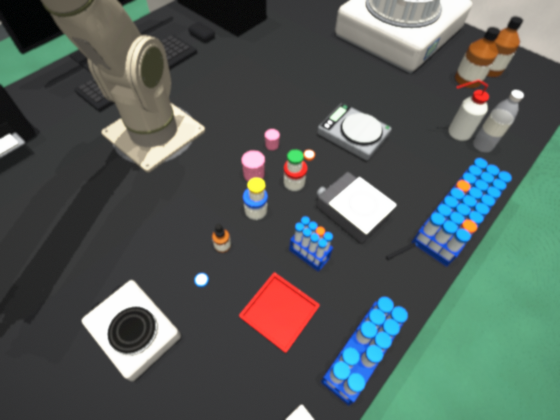

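View pics/top0.png

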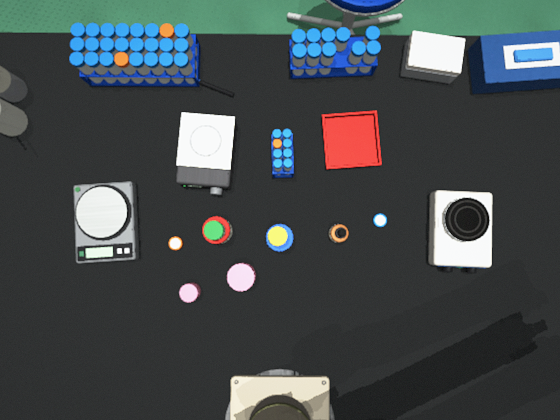

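The scene picture shows yellow on blue at (257,198), green on red at (295,170), pink look-alikes at (253,165) and (272,139), the dropper at (221,239) and the rack at (312,242). In the top picture:
- **Stacks:** green on red at (215,230), yellow on blue at (279,237).
- **Look-alikes:** pink at (240,277) and (188,292). Those lids aren't red or green, so they're not meant.
- **Stations:** balance pan (103,212), shaker (467,219), stirrer (206,141), tray (351,140).

Next I measure the positions and confirm in a crop.

```bash
cat > h.py <<'E'
from workcell import manip
import cv2,numpy as np
from scipy.spatial.transform import Rotation as R
def back(c,uv,z,T=None):
    k=manip.calibration(c); T=np.array(k["world_from_camera"]) if T is None else T
    d=T[:3,:3]@np.array([(uv[0]-k["cx"])/k["fx"],-(uv[1]-k["cy"])/k["fy"],-1]); p=T[:3,3]
    return p+d*(z-p[2])/d[2]
def wristT(o): return np.r_[np.c_[R.from_quat(o["ee_rot"]).as_matrix(),o["position"]],[[0,0,0,1]]]@np.array(manip.calibration("wrist")["tool_from_camera"])
def color(im,lo,hi,roi=None,smin=100,vmin=60):
    hsv=cv2.cvtColor(im,cv2.COLOR_BGR2HSV); h,s,v=[hsv[...,i].astype(int) for i in range(3)]
    m=((h>=lo)&(h<=hi) if lo<=hi else (h>=lo)|(h<=hi))&(s>=smin)&(v>=vmin)
    if roi: q=np.zeros_like(m); l,t,r,b=roi; q[t:b,l:r]=1; m=m&q
    return m
def circ(m):
    cs=cv2.findContours(m.astype(np.uint8),cv2.RETR_EXTERNAL,cv2.CHAIN_APPROX_NONE)[0]
    c=max(cs,key=cv2.contourArea); (x,y),r=cv2.minEnclosingCircle(c)
    M=cv2.moments(cv2.convexHull(c)); return np.array([M["m10"]/M["m00"],M["m01"]/M["m00"]]),r,cv2.contourArea(c)
E
python3 - <<'E'
from h import *
im=manip.camera("top"); im2=manip.camera("scene")
for n,z in dict(jar_yellow=.118,jar_green=.118,jar_blue=.07,jar_red=.07,balance=.052,shaker=.074,stirrer=.066,discard_tray=.019,tube_rack=.12,dropper=.1).items():
  for c in("top","scene"):
    for d in manip.outline_of(c,n)[:3]:
        if d["confidence"]<.3: continue
        u,r,a=circ(d["mask"]); print(n,c,round(d["confidence"],2),np.round(d["bbox"]),u.round(1),back(c,u,z).round(3))
for n,lo,hi,z,rt,rs in(("yellow",22,34,.118,(260,220,300,255),(230,170,275,225)),("green",45,80,.118,(195,215,240,245),(275,145,315,195)),("blue",100,125,.07,(255,215,305,260),(235,175,275,225)),("red",172,6,.07,(195,210,240,250),(278,150,312,195)),("tray",170,8,.019,(310,100,390,180),(230,260,330,360))):
    for c,i,ro in(("top",im,rt),("scene",im2,rs)):
        u,r,a=circ(color(i,lo,hi,ro)); print(n,c,u.round(1),r,a,back(c,u,z).round(4))
# stations, top view
g=cv2.cvtColor(im,cv2.COLOR_BGR2GRAY)
for n,ro,z,r in(("balance",(70,170,140,270),.052,.059),("shaker",(420,180,500,275),.074,.05),("stir",(170,105,245,195),.066,.036)):
    l,t,rr,b=ro; s=cv2.resize(g[t:b,l:rr],None,fx=4,fy=4,interpolation=cv2.INTER_CUBIC)
    px=453/(1.098-z)*r*4
    H=cv2.HoughCircles(s,cv2.HOUGH_GRADIENT,1,200,param1=60,param2=15,minRadius=int(px*.85),maxRadius=int(px*1.1))
    if H is not None:
        x,y,q=H[0,0]; u=(l+x/4-.4,t+y/4-.4); print(n,u,q/px,back("top",u,z).round(4))
a=cv2.resize(im[190:310,160:310],(600,480),interpolation=cv2.INTER_CUBIC); cv2.imwrite("pics/crop.png",a)
E
```

```text
jar_yellow top 0.63 [268. 227. 287. 245.] [277.7 235.6] [0.443 0.006 0.118]
jar_yellow scene 0.59 [250. 180. 264. 203.] [256.6 189.8] [ 0.455 -0.003  0.118]
jar_green top 0.61 [184. 280. 201. 304.] [190.  291.4] [0.323 0.192 0.118]
jar_green scene 0.85 [289. 148. 303. 171.] [294.4 160.9] [0.465 0.131 0.118]
jar_green scene 0.6 [262. 131. 281. 150.] [271.1 139.8] [0.369 0.145 0.118]
jar_blue top 0.81 [272. 222. 295. 251.] [282.1 237.9] [ 0.439 -0.004  0.07 ]
jar_blue scene 0.61 [243. 191. 266. 225.] [254.9 204.7] [ 0.46  -0.017  0.07 ]
jar_blue scene 0.45 [289. 151. 303. 172.] [294.5 161.2] [0.441 0.163 0.07 ]
jar_red top 0.72 [226. 260. 258. 295.] [241.1 275.9] [0.353 0.088 0.07 ]
jar_red top 0.66 [209. 217. 232. 245.] [220.2 229.8] [0.456 0.137 0.07 ]
jar_red scene 0.93 [244. 150. 267. 180.] [253.1 165.2] [0.366 0.075 0.07 ]
balance top 0.93 [ 75. 182. 138. 265.] [105.9 221.5] [0.475 0.403 0.052]
balance scene 0.93 [319. 105. 395. 161.] [354.4 131.4] [0.49  0.387 0.052]
shaker top 0.58 [430. 185. 491. 271.] [460.4 230.1] [ 0.459 -0.407  0.074]
shaker scene 0.57 [ 81. 282. 179. 378.]
[... 1091 characters left out ...]
 0.118 ]
blue top [279.1 237.1] 14.452619552612305 605.5 [0.4409 0.003  0.07  ]
blue scene [254.4 198. ] 13.015549659729004 225.0 [ 0.4443 -0.0024  0.07  ]
red top [215.5 229.5] 14.30044937133789 598.0 [0.4571 0.1473 0.07  ]
red scene [295.2 168.8] 12.385737419128418 211.5 [0.4602 0.1437 0.07  ]
tray top [351.2 139.3] 39.373313903808594 3048.0 [ 0.6789 -0.1687  0.019 ]
tray scene [279.2 311.5] 41.082645416259766 3537.0 [ 0.6807 -0.1708  0.019 ]
balance (np.float32(102.475), np.float32(212.225)) 1.0899503 [0.4959 0.4121 0.052 ]
shaker (np.float32(466.975), np.float32(218.475)) 1.0002649 [ 0.4858 -0.4223  0.074 ]
stir (np.float32(204.475), np.float32(140.225)) 0.87803537 [0.6632 0.177  0.066 ]
```

View pics/crop.png

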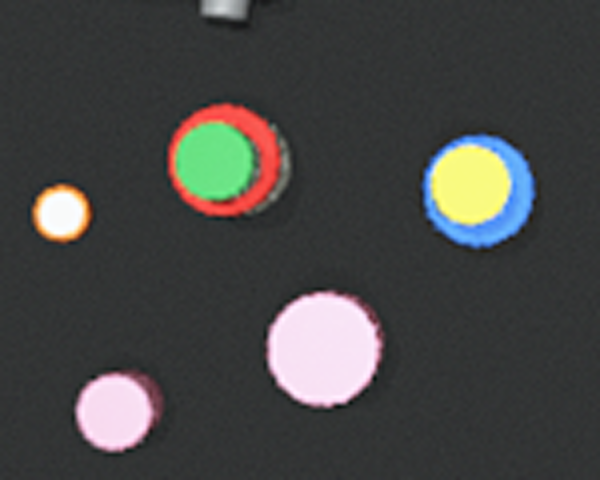

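Crop confirms green on the red-lidded jar at (213,160) and yellow on the blue-lidded one at (470,185); the pink lids at (325,350) and (115,410) are left alone. First I move above the shaker, squaring the tool with the world axes, and measure it there.

The manual's scale: turns go in shares of pi rad. Converting my numbers, 0.361 rad is 0.1149.

Request:
jog_arm(rows={"segments": [[0,0,0.0318,0.05,-0.01,-0.02,1],[0,0,0.0637,0.1,-0.022,-0.03,1],[0,0,0.0955,0.15,-0.034,-0.05,1],[0,0,0.1149,0.2,-0.045,-0.06,1],[0,0,0.1149,0.25,-0.056,-0.07,1],[0,0,0.1149,0.292,-0.066,-0.07,1],[0,0,0.1149,0.292,-0.066,-0.07,1],[0,0,0.1149,0.292,-0.066,-0.07,1]]})

```text
clock: 2.2
position: [0.47, -0.4205, 0.3012]
ee_rot: [1.0, -0.0, -0.0, 0.0]
ft_force: [0.3, -0.8, -1.4]
grip_width: 1.0
grasp_force: 0.0
```

```bash
python3 - <<'E'
from h import *
print(np.round(manip.calibration("wrist")["tool_from_camera"],3))
o=manip.get_obs(); print(o["position"],R.from_quat(o["ee_rot"]).as_matrix().round(3))
im=manip.camera("wrist"); cv2.imwrite("pics/w1.png",im)
E
```

```text
[[-0.     0.959  0.283  0.073]
 [ 1.     0.001 -0.     0.   ]
 [-0.001  0.283 -0.959 -0.143]
 [ 0.     0.     0.     1.   ]]
[ 0.46996843 -0.42049644  0.30118963] [[ 1.    -0.001 -0.001]
 [-0.001 -1.    -0.   ]
 [-0.001  0.    -1.   ]]
```

View pics/w1.png

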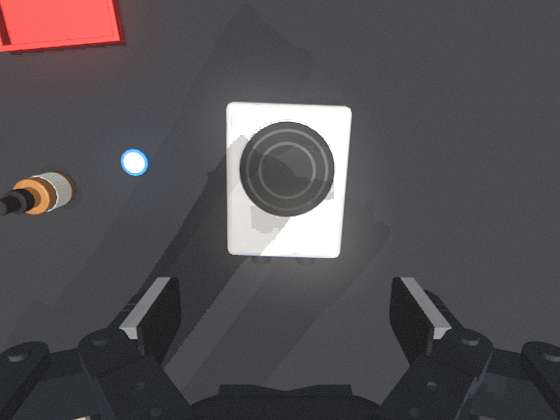

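The wrist view shows the shaker platform centred near (287,168) in its white housing, dropper at (35,195), tray corner top left. I fit the circle now and move on toward the yellow jar with one look from above.

```bash
cat >> h.py <<'E'
def hough(im,T,ctr,z,rad,lo=.92,hi=1.08,c="wrist"):
    "circle of radius rad on plane z near world ctr: rectify to a metric 0.5 mm/px top view, then Hough"
    k=manip.calibration(c); n=400; s=.0005; off=(np.array([[0,0],[n,0],[n,n],[0,n]])-n/2)*s
    W=np.c_[off+np.array(ctr),np.full(4,z)]; C=(W-T[:3,3])@T[:3,:3]
    uv=np.c_[C[:,0]/-C[:,2]*k["fx"]+k["cx"],-C[:,1]/-C[:,2]*k["fy"]+k["cy"]].astype(np.float32)
    M=cv2.getPerspectiveTransform(uv,np.float32([[0,0],[n,0],[n,n],[0,n]])); r=cv2.warpPerspective(im,M,(n,n))
    g=cv2.GaussianBlur(cv2.cvtColor(r,cv2.COLOR_BGR2GRAY),(0,0),2)
    H=cv2.HoughCircles(g,cv2.HOUGH_GRADIENT,1,15,param1=50,param2=12,minRadius=int(rad/s*lo),maxRadius=int(rad/s*hi))
    return ([] if H is None else [(np.round((h[:2]-n/2)*s+ctr,4).tolist(),round(float(h[2]*s),4)) for h in H[0][:3]]),r
E
python3 - <<'E'
from h import *
print({a:b for a,b in manip.calibration("wrist").items() if a!="tool_from_camera"})
o=manip.get_obs(); im=manip.camera("wrist"); T=wristT(o)
print(hough(im,T,(.486,-.422),.074,.05)[0]); print(hough(manip.camera("top"),np.array(manip.calibration("top")["world_from_camera"]),(.486,-.422),.074,.05,c="top")[0])
t=manip.camera("top");W=np.array(manip.calibration("top")["world_from_camera"])
for z,r,c in((.052,.059,(.495,.41)),(.066,.036,(.663,.175))): print(hough(t,W,c,z,r,c="top")[0])
E
```

```text
{'fx': 355.8666332475918, 'fy': 355.8666332475918, 'cx': 284.88892966057995, 'cy': 217.31708324985848}
[([0.4837, -0.4238], 0.0487), ([0.4782, -0.4177], 0.0476), ([0.4752, -0.4263], 0.0493)]
[([0.4842, -0.4217], 0.0495), ([0.4767, -0.4258], 0.0521), ([0.4812, -0.4142], 0.0482)]
[([0.4973, 0.4153], 0.0591), ([0.4942, 0.4082], 0.0616), ([0.5043, 0.4198], 0.055)]
[]
```

Request:
jog_arm(rows={"segments": [[0,0,0,0,-0.05,0,1],[0,0,0,0,-0.11,0,1],[0,0,0,0,-0.17,0,1],[0,0,0,-0.01,-0.23,0,1],[0,0,0,-0.02,-0.29,0.02,1],[0,0,0,-0.04,-0.35,0.04,1],[0,0,0,-0.06,-0.41,0.05,1],[0,0,0,-0.08,-0.427,0.05,1],[0,0,0,-0.08,-0.427,0.05,1],[0,0,0,-0.08,-0.427,0.05,1]]})

```text
clock: 3.65
position: [0.3911, 0.006, 0.2516]
ee_rot: [1.0, -0.001, 0.0, 0.0]
ft_force: [-0.6, -0.9, 0.9]
grip_width: 1.001
grasp_force: 0.0
```

```bash
python3 - <<'E'
from h import *
o=manip.get_obs(); im=manip.camera("wrist"); T=wristT(o); cv2.imwrite("pics/w2.png",im)
print(o["position"])
for n,lo,hi,z in(("yellow",22,34,.118),("blue",100,125,.07)):
    u,r,a=circ(color(im,lo,hi,(150,40,430,400))); print(n,u,r,back("wrist",u,z,T).round(4))
E
```

```text
[0.39105229 0.0059774  0.2516231 ]
yellow [287.48547009 164.83589744] 12.257750511169434 [0.4249 0.0032 0.118 ]
blue [288.09625942 138.37133495] 35.93159484863281 [0.4417 0.0023 0.07  ]
```

View pics/w2.png

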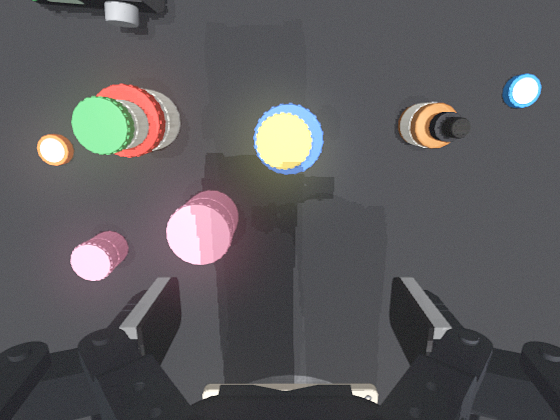

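Wrist view: yellow lid at (285,140) on blue (288,138), green on red at left (103,125)/(130,120), dropper (435,126), pink ones (200,230), (95,258). The colour mask for yellow is partly washed out by the highlight. The lid centre by eye back-projects to about (0.444, 0.006), which agrees with the top and scene values. Grasping yellow by the lid.

Request:
jog_arm(rows={"segments": [[0,0,0,0.03,0,0,1],[0,0,0,0.052,-0.001,0.03,1],[0,0,0,0.052,-0.001,0.08,1],[0,0,0,0.052,-0.001,0.12,1],[0,0,0,0.052,-0.001,0.15,1],[0,0,0,0.052,-0.001,0.1636,1],[0,0,0,0.052,-0.001,0.1636,1],[0,0,0,0.052,-0.001,0.1636,0.4],[0,0,0,0.052,-0.001,0.1636,0.3],[0,0,0,0.052,-0.001,0.1636,0.3],[0,0,0,0.052,-0.001,0.1636,0.3],[0,0,0,0.052,-0.001,0.1636,0.3],[0,0,0,0.052,-0.001,0.1636,0.3],[0,0,0,0.052,-0.001,0.1636,0.3]]}, squeeze=30)

```text
clock: 5.45
position: [0.4434, 0.008, 0.0887]
ee_rot: [1.0, -0.0, 0.001, 0.0]
ft_force: [-1.2, 0.3, 6.3]
grip_width: 0.485
grasp_force: 29.7
```

Request:
jog_arm(rows={"segments": [[0,0,0,0,0,-0.015,0.3],[0,0,0,0,0,-0.05,0.3],[0,0,0,0,0,-0.1,0.3],[0,0,0,-0.005,-0.02,-0.15,0.3],[0,0,0,-0.01,-0.07,-0.16,0.3],[0,0,0,-0.015,-0.12,-0.16,0.3],[0,0,0,-0.02,-0.17,-0.16,0.3],[0,0,0,-0.025,-0.22,-0.16,0.3],[0,0,0,-0.03,-0.27,-0.16,0.3],[0,0,0,-0.035,-0.32,-0.16,0.3],[0,0,0,-0.035,-0.36,-0.16,0.3],[0,0,0,-0.035,-0.39,-0.16,0.3],[0,0,0,-0.035,-0.405,-0.16,0.3],[0,0,0,-0.035,-0.405,-0.16,0.3],[0,0,0,-0.035,-0.405,-0.16,0.3],[0,0,0,-0.035,-0.405,-0.16,0.3]]})

```text
clock: 7.45
position: [0.4082, 0.412, 0.248]
ee_rot: [1.0, -0.001, 0.0, 0.0]
ft_force: [0.8, -0.4, 0.5]
grip_width: 0.48
grasp_force: 30.6
```

```bash
python3 - <<'E'
from h import *
o=manip.get_obs(); im=manip.camera("wrist"); T=wristT(o); cv2.imwrite("pics/w3.png",im)
h,r=hough(im,T,(.496,.412),.052,.059); print(h); cv2.imwrite("pics/w3r.png",r)
E
```

```text
[([0.4973, 0.4158], 0.0582), ([0.4922, 0.4097], 0.0572), ([0.5008, 0.4072], 0.055)]
```

View pics/w3.png

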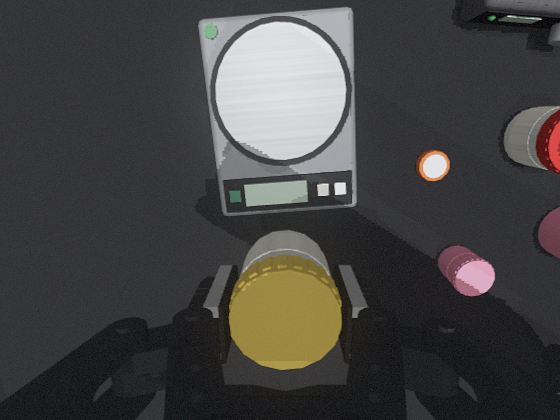

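Pan centre at about (281,90) in the picture, both methods giving (0.498, 0.4155). The held lid at (286,312) is centred between the pads, 0–4 mm ahead of the TCP. Placing yellow.

Request:
jog_arm(rows={"segments": [[0,0,0,0.04,-0.003,0.02,0.3],[0,0,0,0.075,-0.0035,0.05,0.3],[0,0,0,0.088,-0.0035,0.09,0.3],[0,0,0,0.088,-0.0035,0.13,0.3],[0,0,0,0.088,-0.0035,0.155,0.3],[0,0,0,0.088,-0.0035,0.167,0.3],[0,0,0,0.088,-0.0035,0.172,0.3],[0,0,0,0.088,-0.0035,0.175,0.3],[0,0,0,0.088,-0.0035,0.1765,0.3],[0,0,0,0.088,-0.0035,0.1775,0.3],[0,0,0,0.088,-0.0035,0.1775,0.3]]})

```text
clock: 8.88
position: [0.496, 0.4168, 0.0708]
ee_rot: [1.0, -0.0, 0.0, -0.0]
ft_force: [-0.5, -1.2, 4.0]
grip_width: 0.481
grasp_force: 30.8
```

Request:
jog_arm(rows={"segments": [[0,0,0,0,0,0.0005,0.5],[0,0,0,0,0,0.0005,0.55],[0,0,0,0,0,0.0005,0.7],[0,0,0,0,0,0.0005,1],[0,0,0,0,0,0.0005,1],[0,0,0,0,0,0.0005,1],[0,0,0,0,0,-0.02,1],[0,0,0,0,0,-0.07,1],[0,0,0,-0.03,0,-0.13,1],[0,0,0,-0.08,0,-0.18,1],[0,0,0,-0.08,0,-0.18,1],[0,0,0,-0.08,0,-0.18,1]]})

```text
clock: 10.38
position: [0.4158, 0.4168, 0.2517]
ee_rot: [1.0, 0.0, 0.001, -0.0]
ft_force: [0.9, -0.6, -1.5]
grip_width: 0.999
grasp_force: 0.0
```

```bash
python3 - <<'E'
from h import *
o=manip.get_obs(); im=manip.camera("wrist"); T=wristT(o); cv2.imwrite("pics/w4.png",im); print(o["position"])
u,r,a=circ(color(im,20,36,(150,0,430,300),70)); print(u,r,back("wrist",u,.1,T).round(4)); print(hough(im,T,(.497,.4155),.1,.021)[0],hough(im,T,(.497,.4155),.052,.059)[0])
E
```

```text
[0.41581418 0.41680345 0.2516771 ]
[285.8276585  103.13171402] 28.179048538208008 [0.4959 0.4156 0.1   ]
[([0.4952, 0.4158], 0.0195), ([0.5153, 0.3942], 0.0222), ([0.5268, 0.4308], 0.02)] [([0.4973, 0.4147], 0.0585), ([0.5043, 0.4082], 0.0594), ([0.5038, 0.4193], 0.0561)]
```

View pics/w4.png

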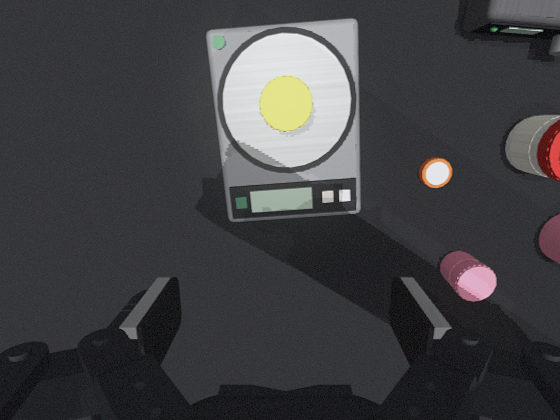

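Yellow stands upright at the pan centre (286,103), within 2 mm. Next is green.

Request:
jog_arm(rows={"segments": [[0,0,0,0.01,0.05,0,1],[0,0,0,0.02,0.11,0,1],[0,0,0,0.03,0.17,0,1],[0,0,0,0.0385,0.23,0,1],[0,0,0,0.0385,0.272,0,1],[0,0,0,0.0385,0.272,0.04,1],[0,0,0,0.0385,0.272,0.09,1],[0,0,0,0.0385,0.272,0.13,1],[0,0,0,0.0385,0.272,0.155,1],[0,0,0,0.0385,0.272,0.1636,1],[0,0,0,0.0385,0.272,0.1636,1],[0,0,0,0.0385,0.272,0.1636,0.4],[0,0,0,0.0385,0.272,0.1636,0.3],[0,0,0,0.0385,0.272,0.1636,0.3],[0,0,0,0.0385,0.272,0.1636,0.3],[0,0,0,0.0385,0.272,0.1636,0.3],[0,0,0,0.0385,0.272,0.1636,0.3],[0,0,0,0.0385,0.272,0.1636,0.3]]}, squeeze=30)

```text
clock: 12.68
position: [0.4547, 0.1447, 0.0875]
ee_rot: [1.0, -0.0, 0.001, 0.0]
ft_force: [-1.4, -1.3, 6.0]
grip_width: 0.479
grasp_force: 29.8
```

Request:
jog_arm(rows={"segments": [[0,0,0,0,0,-0.015,0.3],[0,0,0,0,0,-0.05,0.3],[0,0,0,0,0,-0.1,0.3],[0,0,0,0,0.02,-0.15,0.3],[0,0,0,0,0.07,-0.165,0.3],[0,0,0,0,0.12,-0.165,0.3],[0,0,0,0,0.17,-0.165,0.3],[0,0,0,0,0.22,-0.165,0.3],[0,0,0,0,0.27,-0.165,0.3],[0,0,0,0,0.32,-0.165,0.3],[0,0,0,-0.01,0.37,-0.165,0.3],[0,0,0,-0.02,0.42,-0.165,0.3],[0,0,0,-0.035,0.47,-0.165,0.3],[0,0,0,-0.05,0.52,-0.165,0.3],[0,0,0,-0.055,0.55,-0.165,0.3],[0,0,0,-0.055,0.567,-0.165,0.3],[0,0,0,-0.055,0.567,-0.165,0.3],[0,0,0,-0.055,0.567,-0.165,0.3]]})

```text
clock: 14.92
position: [0.4, -0.4209, 0.2518]
ee_rot: [1.0, 0.001, 0.0, -0.0]
ft_force: [-0.3, 1.5, -0.5]
grip_width: 0.481
grasp_force: 30.5
```

```bash
python3 - <<'E'
from h import *
o=manip.get_obs(); im=manip.camera("wrist"); T=wristT(o); print(o["position"])
print(hough(im,T,(.485,-.423),.074,.05)[0])
im[200:]=im[200:]; l=color(im,40,85,(150,200,430,420)); u,r,a=circ(l); print("lid px",u,r)
z=o["position"][2]+.0305; print("lid", back("wrist",u,z,T)-o["position"])
cv2.imwrite("pics/w5.png",im)
E
```

```text
[ 0.39999584 -0.42091898  0.25179243]
[([0.4847, -0.4227], 0.0497), ([0.4772, -0.4233], 0.047), ([0.4953, -0.4227], 0.0503)]
lid px [284.73791686 313.37888415] 59.21453094482422
lid [ 0.00389022 -0.00049894  0.0305    ]
```

View pics/w5.png

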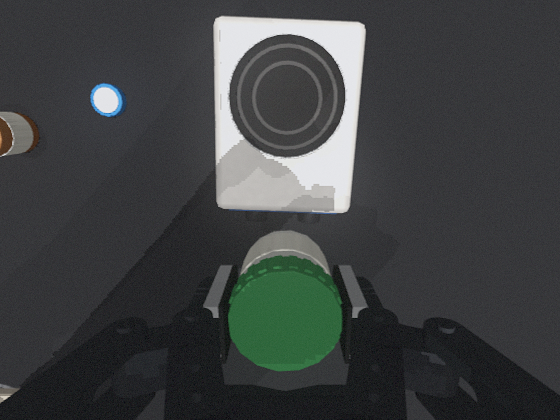

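Platform centred at (287,96), giving (0.4847, -0.4227); green is held straight at (285,313). Placing.

Request:
jog_arm(rows={"segments": [[0,0,0,0.04,0.002,0.02,0.3],[0,0,0,0.075,0.002,0.05,0.3],[0,0,0,0.084,0.002,0.09,0.3],[0,0,0,0.084,0.002,0.125,0.3],[0,0,0,0.084,0.002,0.145,0.3],[0,0,0,0.084,0.002,0.153,0.3],[0,0,0,0.084,0.002,0.157,0.3],[0,0,0,0.084,0.002,0.159,0.3],[0,0,0,0.084,0.002,0.16,0.3],[0,0,0,0.084,0.002,0.16,0.3],[0,0,0,0.084,0.002,0.16,0.3]]})

```text
clock: 16.35
position: [0.4832, -0.4246, 0.0919]
ee_rot: [1.0, -0.0, 0.0, 0.0]
ft_force: [0.1, -1.2, -0.4]
grip_width: 0.479
grasp_force: 30.5
```

Request:
jog_arm(rows={"segments": [[0,0,0,0,0,0.0005,0.3],[0,0,0,0,0,0.001,0.3],[0,0,0,0,0,0.001,0.3],[0,0,0,0,0,0.001,0.3]]})

```text
clock: 16.85
position: [0.4832, -0.4246, 0.0915]
ee_rot: [1.0, -0.0, 0.0, 0.0]
ft_force: [-2.1, 2.8, 6.4]
grip_width: 0.475
grasp_force: 31.0
```

In contact; release and back off.

Request:
jog_arm(rows={"segments": [[0,0,0,0,0,0,0.5],[0,0,0,0,0,0,0.55],[0,0,0,0,0,0,0.7],[0,0,0,0,0,0,1],[0,0,0,0,0,0,1],[0,0,0,0,0,0,1],[0,0,0,0,0,-0.02,1],[0,0,0,0,0,-0.07,1],[0,0,0,-0.03,0,-0.12,1],[0,0,0,-0.08,0,-0.16,1],[0,0,0,-0.08,0,-0.16,1],[0,0,0,-0.08,0,-0.16,1]]})

```text
clock: 18.35
position: [0.4034, -0.4242, 0.2516]
ee_rot: [1.0, -0.0, 0.001, 0.0]
ft_force: [-0.0, 0.7, -0.7]
grip_width: 1.0
grasp_force: 0.0
```

```bash
python3 - <<'E'
from h import *
o=manip.get_obs(); im=manip.camera("wrist"); T=wristT(o); print(o["position"])
u,r,a=circ(color(im,40,85,(150,0,430,300))); print(u,r,back("wrist",u,.122,T).round(4)); print(hough(im,T,(.485,-.423),.074,.05)[0][:1])
E
```

```text
[ 0.4034271  -0.42423523  0.25162577]
[284.8084691  102.11507719] 30.523651123046875 [ 0.4835 -0.4249  0.122 ]
[([0.4842, -0.4222], 0.0497)]
```

Request:
jog_arm(rows={"segments": [[0,0,0,0,-0.05,0,1],[0,0,0,0,-0.11,0,1],[0,0,0,0,-0.17,0,1],[0,0,0,0,-0.23,0,1],[0,0,0,0,-0.29,0,1],[0,0,0,0,-0.35,0,1],[0,0,0,-0.01,-0.4,0,1],[0,0,0,-0.03,-0.426,0,1],[0,0,0,-0.03,-0.426,0,1],[0,0,0,-0.03,-0.426,0,1],[0,0,0,-0.03,-0.426,0,1]]})

```text
clock: 19.77
position: [0.3734, 0.0011, 0.2503]
ee_rot: [1.0, -0.001, -0.0, -0.0]
ft_force: [0.1, 0.4, 0.4]
grip_width: 0.998
grasp_force: 0.0
```

```bash
python3 - <<'E'
from h import *
o=manip.get_obs(); im=manip.camera("wrist"); T=wristT(o); print(o["position"])
for n,lo,hi,ro in(("blue",100,125,(200,60,400,250)),("red",172,6,(30,40,200,250))):
    u,r,a=circ(color(im,lo,hi,ro)); print(n,u,r,back("wrist",u,.07,T).round(4))
cv2.imwrite("pics/w6.png",im)
t=manip.camera("top")
for n,lo,hi,ro in(("blue",100,125,(255,215,305,260)),("red",172,6,(195,210,240,250))):
    u,r,a=circ(color(t,lo,hi,ro)); print(n,u,r,back("top",u,.07).round(4))
E
```

```text
[0.37340375 0.0010629  0.25027886]
blue [282.35470928 122.73653627] 44.42435073852539 [0.4373 0.0026 0.07  ]
red [117.76611673  98.77608657] 41.62040710449219 [0.4575 0.1443 0.07  ]
blue [279.03284672 235.48935523] 14.53931999206543 [0.4445 0.0031 0.07  ]
red [215.5004095  229.52361452] 14.30044937133789 [0.4571 0.1473 0.07  ]
```

View pics/w6.png

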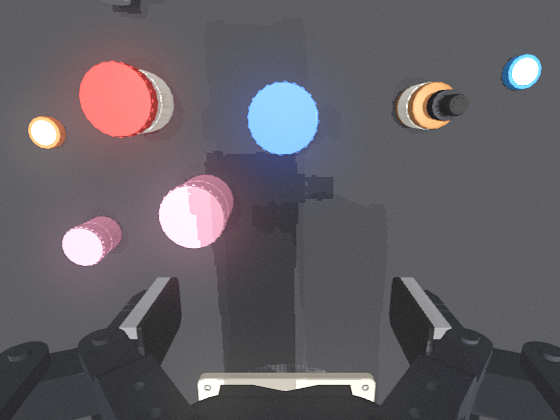

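Only the two large jars and the look-alikes remain here: red (119,99), blue (283,118), pink (195,213) and (88,243). Blue is at about (0.442, 0.0026) and red at (0.457, 0.146). Green stands 3 mm from its station's centre. Grasping blue.

Request:
jog_arm(rows={"segments": [[0,0,0,0.03,0,0,1],[0,0,0,0.0686,-0.0015,0.03,1],[0,0,0,0.0686,-0.0015,0.08,1],[0,0,0,0.0686,-0.0015,0.13,1],[0,0,0,0.0686,-0.0015,0.16,1],[0,0,0,0.0686,-0.0015,0.185,1],[0,0,0,0.0686,-0.0015,0.2,1],[0,0,0,0.0686,-0.0015,0.2103,1],[0,0,0,0.0686,-0.0015,0.2103,1],[0,0,0,0.0686,-0.0015,0.2103,0.7],[0,0,0,0.0686,-0.0015,0.2103,0.5],[0,0,0,0.0686,-0.0015,0.2103,0.5],[0,0,0,0.0686,-0.0015,0.2103,0.5],[0,0,0,0.0686,-0.0015,0.2103,0.5],[0,0,0,0.0686,-0.0015,0.2103,0.5]]}, squeeze=50)

```text
clock: 21.75
position: [0.4424, 0.0031, 0.0414]
ee_rot: [1.0, -0.0, 0.001, 0.0]
ft_force: [-2.7, -0.4, 6.8]
grip_width: 0.71
grasp_force: 53.0
```

Request:
jog_arm(rows={"segments": [[0,0,0,0,0,-0.015,0.5],[0,0,0,0,0,-0.05,0.5],[0,0,0,0,0,-0.1,0.5],[0,0,0,0,0,-0.15,0.5],[0,0,0,0,-0.04,-0.19,0.5],[0,0,0,0.02,-0.08,-0.21,0.5],[0,0,0,0.06,-0.11,-0.21,0.5],[0,0,0,0.1,-0.14,-0.21,0.5],[0,0,0,0.13,-0.165,-0.21,0.5],[0,0,0,0.138,-0.172,-0.21,0.5],[0,0,0,0.138,-0.172,-0.21,0.5],[0,0,0,0.138,-0.172,-0.21,0.5],[0,0,0,0.138,-0.172,-0.21,0.5]]})

```text
clock: 23.38
position: [0.5795, 0.1742, 0.2509]
ee_rot: [1.0, -0.001, 0.0, 0.0]
ft_force: [0.6, -0.2, -2.2]
grip_width: 0.709
grasp_force: 55.3
```

```bash
python3 - <<'E'
from h import *
o=manip.get_obs(); im=manip.camera("wrist"); T=wristT(o); print(o["position"])
print(hough(im,T,(.663,.175),.066,.036)[0])
u,r,a=circ(color(im,100,125,(130,200,450,420))); print("lid",u,r,back("wrist",u,o["position"][2]+.029,T)-o["position"])
g=cv2.cvtColor(im,cv2.COLOR_BGR2HSV); m=(g[...,1]<50)&(g[...,2]>150); m[230:]=0
cs=max(cv2.findContours(m.astype(np.uint8),0,1)[0],key=cv2.contourArea); b=cv2.minAreaRect(cs); print(b,back("wrist",b[0],.066,T))
q=cv2.boxPoints(b); print([back("wrist",p,.066,T)[:2].round(3).tolist() for p in q])
cv2.imwrite("pics/w7.png",im)
E
```

```text
[0.57945489 0.17417    0.25088359]
[([0.6622, 0.1747], 0.0365)]
lid [284.87212318 311.17669622] 84.37008666992188 [ 0.00386354 -0.00051809  0.029     ]
((282.5205993652344, 95.73236083984375), (150.5552520751953, 150.17176818847656), 4.398705005645752) [0.66627381 0.17532796 0.066     ]
[[0.606, 0.25], [0.729, 0.232], [0.72, 0.108], [0.595, 0.111]]
```

View pics/w7.png

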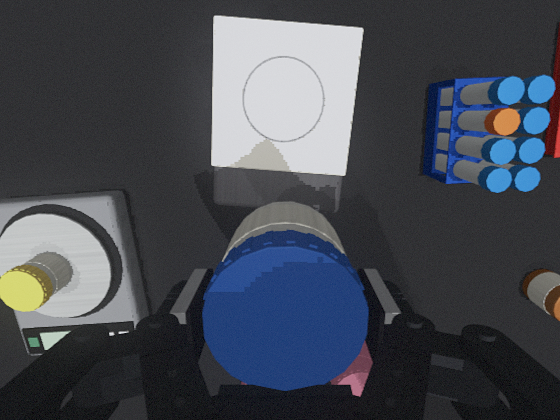

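Grey circle at (283,99) gives (0.662, 0.175), blue held straight at (285,311). Placing blue.

Request:
jog_arm(rows={"segments": [[0,0,0,0.04,-0.001,0,0.5],[0,0,0,0.082,-0.001,0.02,0.5],[0,0,0,0.082,-0.001,0.06,0.5],[0,0,0,0.082,-0.001,0.1,0.5],[0,0,0,0.082,-0.001,0.125,0.5],[0,0,0,0.082,-0.001,0.135,0.5],[0,0,0,0.082,-0.001,0.14,0.5],[0,0,0,0.082,-0.001,0.142,0.5],[0,0,0,0.082,-0.001,0.143,0.5],[0,0,0,0.082,-0.001,0.143,0.5],[0,0,0,0.082,-0.001,0.143,0.5]]})

```text
clock: 24.8
position: [0.6619, 0.1761, 0.1077]
ee_rot: [1.0, -0.0, 0.0, -0.0]
ft_force: [-0.7, -0.9, -1.4]
grip_width: 0.712
grasp_force: 55.5
```

Request:
jog_arm(rows={"segments": [[0,0,0,0,0,0.0005,0.5],[0,0,0,0,0,0.001,0.5],[0,0,0,0,0,0.001,0.5],[0,0,0,0,0,0.001,0.5]]})

```text
clock: 25.3
position: [0.662, 0.1761, 0.1076]
ee_rot: [1.0, -0.0, 0.001, 0.0]
ft_force: [-3.0, -1.7, 7.8]
grip_width: 0.707
grasp_force: 56.2
```

Request:
jog_arm(rows={"segments": [[0,0,0,0,0,0,0.73],[0,0,0,0,0,0,0.78],[0,0,0,0,0,0,1],[0,0,0,0,0,0,1],[0,0,0,0,0,0,1],[0,0,0,0,0,-0.02,1],[0,0,0,0,0,-0.07,1],[0,0,0,-0.03,0,-0.12,1],[0,0,0,-0.08,0,-0.145,1],[0,0,0,-0.08,0,-0.145,1],[0,0,0,-0.08,0,-0.145,1]]})

```text
clock: 26.68
position: [0.5822, 0.1757, 0.2524]
ee_rot: [1.0, -0.0, 0.001, 0.0]
ft_force: [0.5, -0.5, 0.1]
grip_width: 0.998
grasp_force: 0.0
```

```bash
python3 - <<'E'
from h import *
o=manip.get_obs(); im=manip.camera("wrist"); T=wristT(o); print(o["position"])
u,r,a=circ(color(im,100,125,(180,0,400,280))); print(u,r,back("wrist",u,.136,T).round(4))
E
```

```text
[0.58216316 0.17574098 0.25237248]
[284.41586407 103.11312087] 46.45589065551758 [0.6613 0.1753 0.136 ]
```

Request:
jog_arm(rows={"segments": [[0,0,0,-0.05,0,0,1],[0,0,0,-0.1,0.01,0,1],[0,0,0,-0.15,0.02,0,1],[0,0,0,-0.18,0.03,0,1],[0,0,0,-0.195,0.03,0,1],[0,0,0,-0.195,0.03,0,1],[0,0,0,-0.195,0.03,0,1]]})

```text
clock: 27.6
position: [0.3876, 0.1461, 0.2512]
ee_rot: [1.0, -0.0, -0.0, -0.0]
ft_force: [-0.2, -0.7, 0.2]
grip_width: 0.999
grasp_force: 0.0
```

```bash
python3 - <<'E'
from h import *
o=manip.get_obs(); im=manip.camera("wrist"); T=wristT(o); print(o["position"])
for v in(60,110,150):
  u,r,a=circ(color(im,172,6,(180,40,400,250),130,v)); print("red",u,r,back("wrist",u,.07,T).round(4))
print(hough(im,T,(.457,.146),.07,.031)[0])
E
```

```text
[0.38757533 0.14611438 0.25118389]
red [283.19672   115.6121737] 37.51463317871094 [0.4575 0.147  0.07  ]
red [283.19842798 115.60811678] 37.51463317871094 [0.4575 0.147  0.07  ]
red [283.19802857 115.50154898] 37.33701705932617 [0.4576 0.147  0.07  ]
[([0.4567, 0.1473], 0.0305), ([0.3672, 0.0947], 0.0293)]
```

Blue is within 1 mm. Red is at (0.4573, 0.147). Grasping red.

Request:
jog_arm(rows={"segments": [[0,0,0,0.04,0,0,1],[0,0,0,0.07,-0.001,0.03,1],[0,0,0,0.07,-0.001,0.08,1],[0,0,0,0.07,-0.001,0.13,1],[0,0,0,0.07,-0.001,0.16,1],[0,0,0,0.07,-0.001,0.185,1],[0,0,0,0.07,-0.001,0.2,1],[0,0,0,0.07,-0.001,0.2105,1],[0,0,0,0.07,-0.001,0.2105,1],[0,0,0,0.07,-0.001,0.2105,0.7],[0,0,0,0.07,-0.001,0.2105,0.5],[0,0,0,0.07,-0.001,0.2105,0.5],[0,0,0,0.07,-0.001,0.2105,0.5],[0,0,0,0.07,-0.001,0.2105,0.5],[0,0,0,0.07,-0.001,0.2105,0.5]]}, squeeze=50)

```text
clock: 29.52
position: [0.4575, 0.1473, 0.0419]
ee_rot: [1.0, -0.0, 0.001, -0.0]
ft_force: [-2.0, -0.9, 5.6]
grip_width: 0.708
grasp_force: 53.2
```

Request:
jog_arm(rows={"segments": [[0,0,0,0,0,-0.015,0.5],[0,0,0,0,0,-0.05,0.5],[0,0,0,0,0,-0.1,0.5],[0,0,0,0,0,-0.15,0.5],[0,0,0,0,0.04,-0.19,0.5],[0,0,0,0,0.09,-0.21,0.5],[0,0,0,0.02,0.14,-0.21,0.5],[0,0,0,0.05,0.185,-0.21,0.5],[0,0,0,0.08,0.225,-0.21,0.5],[0,0,0,0.11,0.265,-0.21,0.5],[0,0,0,0.13,0.3,-0.21,0.5],[0,0,0,0.1375,0.317,-0.21,0.5],[0,0,0,0.1375,0.317,-0.21,0.5],[0,0,0,0.1375,0.317,-0.21,0.5],[0,0,0,0.1375,0.317,-0.21,0.5]]})

```text
clock: 31.4
position: [0.5941, -0.1685, 0.2514]
ee_rot: [1.0, 0.001, 0.0, -0.0]
ft_force: [0.1, 0.3, -2.8]
grip_width: 0.711
grasp_force: 54.9
```

```bash
python3 - <<'E'
from h import *
o=manip.get_obs(); im=manip.camera("wrist"); T=wristT(o); print(o["position"])
m=color(im,170,8,(130,0,450,215)); cs=max(cv2.findContours(m.astype(np.uint8),0,1)[0],key=cv2.contourArea)
q=cv2.approxPolyDP(cv2.convexHull(cs),12,True)[:,0]; print(q.tolist())
w=np.array([back("wrist",p,.019,T)[:2] for p in q]); print(w.round(3).tolist(),w.mean(0))
cv2.imwrite("pics/w8.png",im)
E
```

```text
[ 0.59405811 -0.16847174  0.2513926 ]
[[350, 20], [354, 161], [284, 179], [227, 171], [210, 32]]
[[0.751, -0.23], [0.618, -0.242], [0.599, -0.168], [0.607, -0.108], [0.74, -0.098]] [ 0.66307965 -0.16915685]
```

View pics/w8.png

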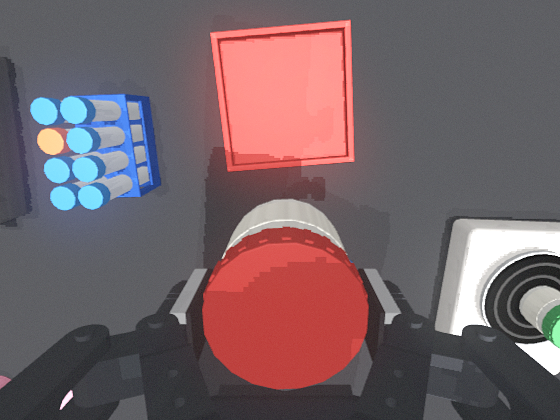

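Tray corners at (350,20), (354,161), (227,171), (210,32) give a centre of (0.679, -0.1695) and sides of about 134 mm, as expected. Placing red.

Request:
jog_arm(rows={"segments": [[0,0,0,0.04,0.001,0,0.5],[0,0,0,0.0855,0.001,0.02,0.5],[0,0,0,0.0855,0.001,0.07,0.5],[0,0,0,0.0855,0.001,0.12,0.5],[0,0,0,0.0855,0.001,0.16,0.5],[0,0,0,0.0855,0.001,0.185,0.5],[0,0,0,0.0855,0.001,0.197,0.5],[0,0,0,0.0855,0.001,0.202,0.5],[0,0,0,0.0855,0.001,0.204,0.5],[0,0,0,0.0855,0.001,0.205,0.5],[0,0,0,0.0855,0.001,0.205,0.5],[0,0,0,0.0855,0.001,0.205,0.5]]})

```text
clock: 32.95
position: [0.6799, -0.1711, 0.0462]
ee_rot: [1.0, -0.0, 0.0, 0.0]
ft_force: [-0.2, 0.6, -2.3]
grip_width: 0.714
grasp_force: 54.9
```

Request:
jog_arm(rows={"segments": [[0,0,0,0,0,0.0005,0.5],[0,0,0,0,0,0.001,0.5],[0,0,0,0,0,0.001,0.5],[0,0,0,0,0,0.001,0.5]]})

```text
clock: 33.45
position: [0.68, -0.1711, 0.0461]
ee_rot: [1.0, -0.0, 0.0, 0.0]
ft_force: [-3.2, 0.8, 7.9]
grip_width: 0.706
grasp_force: 55.6
```

Request:
jog_arm(rows={"segments": [[0,0,0,0,0,0,0.73],[0,0,0,0,0,0,0.78],[0,0,0,0,0,0,1],[0,0,0,0,0,0,1],[0,0,0,0,0,0,1],[0,0,0,0,0,-0.02,1],[0,0,0,0,0,-0.07,1],[0,0,0,-0.03,0,-0.12,1],[0,0,0,-0.08,0,-0.17,1],[0,0,0,-0.13,0,-0.2,1],[0,0,0,-0.17,0,-0.2,1],[0,0,0,-0.2,0,-0.2,1],[0,0,0,-0.2,0,-0.2,1]]})

```text
clock: 35.08
position: [0.4785, -0.1714, 0.247]
ee_rot: [1.0, -0.001, 0.001, 0.001]
ft_force: [0.3, 0.5, 0.3]
grip_width: 1.002
grasp_force: 0.0
```

```bash
python3 - <<'E'
from h import *
im=manip.camera("top"); s=manip.camera("scene")
cv2.imwrite("pics/end.png",np.vstack([im[90:290,60:510],s[90:390,60:510]]))
for n,lo,hi,ro,z in(("yellow",20,36,(75,185,135,240),.1),("green",40,85,(440,190,495,250),.122),("blue",100,125,(170,105,245,185),.136)):
    u,r,a=circ(color(im,lo,hi,ro,70)); print(n,r,back("top",u,z).round(4))
E
```

```text
yellow 10.320740699768066 [0.495  0.4135 0.1   ]Traceback (most recent call last):
  File "<stdin>", line 5, in <module>
  File "h.py", line 17, in circ
    M=cv2.moments(cv2.convexHull(c)); return np.array([M["m10"]/M["m00"],M["m01"]/M["m00"]]),r,cv2.contourArea(c)
                                                       ~~~~~~~~^~~~~~~~~
ZeroDivisionError: float division by zero
```

View pics/end.png

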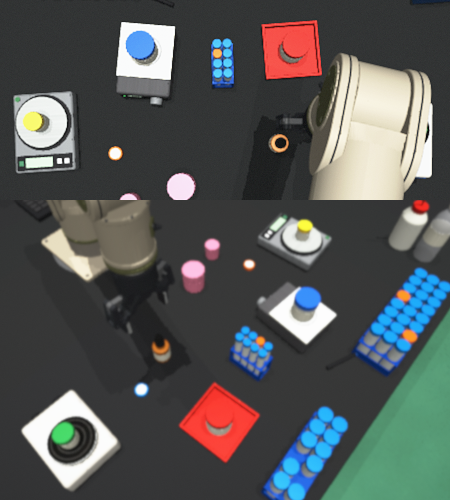

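All four jars stand upright on their stations, the rack and dropper haven't moved, and the arm is clear. Handing in.

```bash
python3 -c "
from workcell import manip
print(manip.hand_in())"
```

```text
the job is handed in; nothing more can be done
None
```

I took both stacks apart, stood all four jars upright on their stations without a drop, and handed the job in at about 35 s; yellow, green and blue measured within about 3 mm of centre, red I checked only by eye, the rack and dropper look unmoved, and the hand-in returned no verdict.

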